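Clear the offcuts from the saw table and set the blade for the next cut

ROBOT

A 6-joint arm with a two-finger parallel gripper is mounted at the origin on the work surface. World frame = base frame: x ahead of the robot, y to its left, z up, the work surface at z = 0. Lengths are in mm, angles in rad, forces in N, time in s.
With the tool pointing down it reaches from about 375 to 975 mm from the base axis. Payload 3.8 kg.
Tool frame: the origin (TCP) lies on the mounting face of the last link; the fingertips stand 173 mm ahead of it and the grasp point (between the pads) lies bot.tcp_to_grasp ahead of it (bot.tcp_to_grasp is the distance from the TCP to the grasp point, in mm); z points along the fingers, y is the line along which they close (so a half turn about z gives the same grasp; the last joint's range is limited). The gripper opens to 85 mm and grips with 20 to 120 N. Pads are 22 mm wide; open, the fingers measure 114 mm over their backs; the gripper's body (76 mm by 85 mm) begins 54 mm behind the grasp point. The pads swing forward as they close: fully open they stand 13 mm farther back than shut.
Start: joints at [1.305, 0.264, 1.604, -0, 1.274, -0.037], TCP at [153.094, 657.405, 404.68] pointing down, gripper open.
Joint ranges: [-2.63, 2.63], [-0.94, 2.18], [0.31, 2.57], [-1.31, 4.45], [0, 2.66], [-2.55, 2.55]. Speed limits (rad/s): [2.57, 2.57, 3.14, 3.14, 3.14, 3.14].

INTERFACE

Orientations are given as [roll, pitch, yaw] about the fixed x, y, z axes, in that order (R = Rz(yaw) Ry(pitch) Rx(roll)).
In Python, from plant import bot gives the robot as it stands. Calls block until the motion is done:
- bot.move_ptp(position, orientation): joint-space move of the TCP to a pose.
- bot.move_l(position, vel=150, frame=None, stop_force=None): straight line of the TCP; frame=None keeps the orientation; vel is the mean speed in mm/s. With stop_force (N) it stops when the force on the tool has changed by that much, and returns True; else False.
- bot.set_joints(angles): joint-space move.
- bot.set_gripper(opening, squeeze=None): opening from 0.0 (shut) to 1.0 (fully open); squeeze is the grip in N (None keeps the last); returns when the fingers have stopped.
- bot.wait(seconds).
- bot.inverse_kinematics(position, orientation): joint angles nearest the present ones, or None.
- bot.get_state(): the state.
- bot.snapshot(name): name is "side" or "top" or "wrist"; returns a dict with "pixels" (480x640x3 uint8, red, green, blue), "fx", "fy", "cx", "cy" (pixels), "extrinsics" (4x4, takes a point from world to camera coordinates). Camera axes: x right, y up, looking along -z (the intrinsics and any distortion apply to the point x, -y, -z); pixel columns grow to the right and rows downward; lengths in mm; the calibration is good to about 2 mm. The wrist camera is an equidistant fisheye: a pixel r from the principal point sees the ray r / f radians off the axis. A picture is of the moment at which its call begins. There is no depth.
A pose or a line that the arm cannot do raises bot.IKError and nothing moves.
- bot.sign_off(): hands the job in; it is judged then, once.
Trained networks look in a picture, given as the dict that the camera call returned (one of the last four; its "shot" number tells which), for a name from the list of things; names that differ only in an ending like _2 or _b are one class to them, and where a whole thing is asked for, a point or a joint stands for the part that bears it (a point fixed in the world has none). Each returns a list of dicts, best first, with "conf" (0 to 1); they miss things now and then, are a little off and sometimes report something else, mostly with a low value. They report only what shows in the picture. A call takes as long as a camera call. They do not tell look-alikes from the thing itself.
- bot.boxes_of(picture, label): "bbox" ([centre column, centre row, width, height] in pixels, round what is visible of it).
- bot.trace(picture, label): "pixels" (480x640 bool, what is visible of it) and "bbox" ([centre column, centre row, width, height] in pixels, round what is visible of it).
The state is a dict: "time": time; "joints": joint angles; "qvel": joint speeds; "effort": joint torques, N m; "tool_pos": TCP position; "orientation": TCP orientation; "ft_force": force on the tool from outside, world axes, zero at the start; "ft_torque": the same for the moment, N m; "grip_width": opening from 0.0 (shut) to 1.0 (fully open); "gripper_force": force on a finger pad.
Only numpy, scipy, OpenCV 4.12 (cv2) and the standard library are available. Lean on these libraries where they do the work, as an engineer would, in place of code of your own. Each camera call takes 0.05 s, during which the arm holds its last target. There are 200 camera calls.

TASK

The saw is switched off: first lower the blade fully below the table with its black-handled lever, keeping the gripper and the wood off the blade. Then, with the blade still down, push every pale square offcut across the table and up the chute ramp, over its lip and into the scrap bin. When the table is clear, move the lever to line up with the red preset pointer so that the blade stands ready for the next cut; leave the pointer, the dark finished cleat and the tape measure where they are.

Things in the scene. Friction and masses are not known exactly. Their poses are not given: they have to be found in the camera images.
- saw_unit: The fixed saw parts in the steel table: red throat insert (320 mm along x, 70 mm along y, flush with the table) with the blade slot along x, and the lever stand. Origin at table level in the middle of the slot; axes parallel to the world. The lever pivot lies 170 mm in x, 95 mm in y and 30 mm in z from it.
- blade: Toothed steel saw blade, 250 mm across, 3 mm thick, standing in the xz plane; origin at its centre. The lever lifts it 48 mm per rad: with the lever at 0 its top is 4 mm below the table, at 1.3 rad it stands 58 mm out of the table over about 210 mm along x. It blocks the way from the offcuts to the chute while raised.
- lift_lever (a joint): Angle of the blade's rise-and-fall lever, 0 to 1.3 rad. It swings in the yz plane about an axis along x. At 0 (end stop, blade fully lowered) it leans 0.65 rad from upright towards +y; growing values swing it through upright (0.65) over to -y (1.3: leans 0.65 to -y) and raise the blade. Friction holds it wherever it is left; moving it takes about 5 N at the grip.
- lever_hinge (a point): Point on the lever's pivot axis, 30 mm above the table.
- lever_grip (a point): Middle of the lever's black round grip (26 mm diameter, 58 mm long along the lever), 130 mm from the pivot. Its z axis points along the lever away from the pivot, x is the pivot axis. Below the grip is a 12 mm steel rod. A tick-marked aluminium quadrant, 72 mm in radius about the pivot, stands 15 mm behind the lever on its -x side, its top 102 mm above the table.
- preset (a joint): Angle of the red preset pointer on the quadrant, on the lever's pivot axis and the same scale as lift_lever: the lever lines up with it when both values are equal. Differs from start to start. Stiff; not to be moved.
- preset_tip (a point): The head of the red preset pointer, 90 mm from the pivot; its z axis points along the pointer away from the pivot.
- chute: Fixed scrap chute on the table's left edge, bin behind it. Origin at table level below the ramp's upper end; axes parallel to the world. The aluminium ramp is 210 mm wide in x between two yellow cheeks as long (6 mm thick, 55 mm high above the table), starts flush with the table at y = -140 mm and rises evenly 25 mm to y = 0; the lip stays 25 mm high to y = 14 mm, then drops off into the bin.
- ramp_foot (a point): Middle of the ramp's lower edge, at table level. Beside the chute a steel rail 20 mm high runs along the table's left edge.
- bin_mid (a point): Point in the middle of the open plywood bin hung on the table's edge behind the lip. Inside it is 284 mm in x, 254 mm in y and 193 mm deep; the rim is 88 mm above this point, the table level 70 mm above it, the inner floor 105 mm below it.
- offcut1: Pale board offcut, 98 x 98 mm (x, y), 20 mm thick, 0.1 to 0.2 kg, lying flat: too wide to grip. Origin at the centre of its underside, z up. May be absent.
- offcut2: Pale board offcut, 98 x 104 mm (x, y), 20 mm thick, 0.1 to 0.2 kg, lying flat: too wide to grip. Origin at the centre of its underside, z up. May be absent.
- offcut3: Pale board offcut, 100 x 108 mm (x, y), 20 mm thick, 0.1 to 0.2 kg, lying flat: too wide to grip. Origin at the centre of its underside, z up. May be absent.
- offcut4: Pale board offcut, 104 x 98 mm (x, y), 20 mm thick, 0.1 to 0.2 kg, lying flat: too wide to grip. Origin at the centre of its underside, z up. May be absent.
- offcut5: Pale board offcut, 98 x 106 mm (x, y), 20 mm thick, 0.1 to 0.2 kg, lying flat: too wide to grip. Origin at the centre of its underside, z up. May be absent.
- tape: Yellow tape measure, 62 x 34 x 58 mm high, on the robot's side of the offcuts, origin under its centre. Leave alone. (A fixed steel fence along x, 65 mm high, stands about 180 mm farther right.)
- cleat: Dark finished wooden cleat, 160 x 45 x 28 mm, long axis x, origin under its centre, lying on the far side of the table. Leave alone.
Not all that is in view belongs to the job. What is shaped like the offcut2 but blue or orange is not meant.

How it is judged (in metres and radians):
On the way, in this order (a step that is already met when the one before it is completed fails the run):
1. the blade is fully lowered (lever within 0.06 rad of its lower end stop) (value of joint lift_lever below 0.06 rad), for 0.2 s.
2. every offcut is in the scrap bin, with the blade still lowered (x of offcut1 in the frame of bin_mid between -0.146 and 0.146 m and y of offcut1 in the frame of bin_mid between -0.131 and 0.131 m and z of each of offcut1, offcut2, offcut3, offcut4, offcut5 in the frame of bin_mid below 0.07 m and x of offcut2 in the frame of bin_mid between -0.146 and 0.146 m and y of offcut2 in the frame of bin_mid between -0.131 and 0.131 m and x of offcut3 in the frame of bin_mid between -0.146 and 0.146 m and y of offcut3 in the frame of bin_mid between -0.131 and 0.131 m and x of offcut4 in the frame of bin_mid between -0.146 and 0.146 m and y of offcut4 in the frame of bin_mid between -0.131 and 0.131 m and x of offcut5 in the frame of bin_mid between -0.146 and 0.146 m and y of offcut5 in the frame of bin_mid between -0.131 and 0.131 m and value of joint lift_lever below 0.12 rad), for 0.2 s.
3. the lever is in line with the red preset pointer (angle between the z axis of lever_grip and the z axis of preset_tip, either way round below 0.06 rad), for 0.2 s.
At the end, for the whole second after the job is handed in: Every offcut lies at rest inside the scrap bin (its centre within the walls and below the level of the table) and the lever rests within 0.06 rad (3.4 degrees) of the red preset pointer, blade raised accordingly (x of offcut1 in the frame of bin_mid between -0.146 and 0.146 m and y of offcut1 in the frame of bin_mid between -0.131 and 0.131 m and z of each of offcut1, offcut2, offcut3, offcut4, offcut5 in the frame of bin_mid below 0.07 m and x of offcut2 in the frame of bin_mid between -0.146 and 0.146 m and y of offcut2 in the frame of bin_mid between -0.131 and 0.131 m and x of offcut3 in the frame of bin_mid between -0.146 and 0.146 m and y of offcut3 in the frame of bin_mid between -0.131 and 0.131 m and x of offcut4 in the frame of bin_mid between -0.146 and 0.146 m and y of offcut4 in the frame of bin_mid between -0.131 and 0.131 m and x of offcut5 in the frame of bin_mid between -0.146 and 0.146 m and y of offcut5 in the frame of bin_mid between -0.131 and 0.131 m and angle between the z axis of lever_grip and the z axis of preset_tip, either way round below 0.06 rad and velocity of joint lift_lever between -0.05 and 0.05 rad/s and linear speed of each of offcut1, offcut2, offcut3, offcut4, offcut5 below 0.03 m/s); the robot touches nothing.
It fails at once if the robot touches the saw blade (contact force between any of the arm, the fingers and blade above 0.5 N).
It fails at once if an offcut is pushed against the saw blade (contact force between any of offcut1, offcut2, offcut3, offcut4, offcut5 and blade above 2 N).
It fails at once if the red preset pointer is moved by more than about 3 degrees (distance of preset_tip from where it was at the start of the episode above 0.005 m).
It fails at once if the tape measure or the cleat is shifted by more than 20 mm (distance of any of tape, cleat from where it was at the start of the episode above 0.02 m).
Of offcut1, offcut2, offcut3, offcut4, offcut5 only 3 to 5 are there at a start; the rules pass over those that are not, and their reading is None.
At some moment in a run one of offcut1, offcut2, offcut3, offcut4, offcut5 may be knocked a few centimetres aside while the robot is not near it.
Once in a run the grip may slacken for a moment while it holds something.
It also fails if it takes over 210 s, if anything falls off the work surface, if the arm or the gripper's body presses on something with over 40 N, if the wrist force passes 120 N, or if a joint passes its speed limit or range.

## Working session

There is one attempt and no reset: what is moved stays moved. The work goes in short steps, each a Python script; the robot and the scene stay as the last script left them, time stands still between calls to the robot, and variables do not carry over. Pictures are saved under pics/ and viewed, at most 14 in all, crops included, and the job is handed in when it is done.

```bash
mkdir -p pics; ls; python3 - <<'E'
from plant import bot
import cv2
for n in ("top","side"):
    p=bot.snapshot(n); cv2.imwrite(f"pics/{n}0.png",p["pixels"][...,::-1])
    print(n,p["fx"],p["fy"],p["cx"],p["cy"],p["extrinsics"])
s=bot.get_state(); print(s, bot.tcp_to_grasp)
E
```

```text
pics
top 559.1498820788847 559.1498820788847 316.35565051978966 236.25541420658743 [[ 2.29477112e-02 -9.99732588e-01 -2.85583555e-03 -7.44926742e+01]
 [ 9.98013539e-01  2.27404202e-02  5.87524406e-02 -4.80877140e+02]
 [-5.86717866e-02 -4.19839659e-03  9.98268498e-01 -1.24029823e+03]
 [ 0.00000000e+00  0.00000000e+00  0.00000000e+00  1.00000000e+00]]
side 521.7164278863029 521.7164278863029 311.4851677086616 241.3336778903057 [[ 9.97566160e-01 -6.51824851e-02 -2.47588363e-02 -4.84030808e+02]
 [ 5.38993507e-02  4.95616976e-01  8.66867160e-01 -3.23734751e+01]
 [-4.42336562e-02 -8.66091829e-01  4.97924018e-01 -1.31733670e+03]
 [ 0.00000000e+00  0.00000000e+00  0.00000000e+00  1.00000000e+00]]
{'time': 0.1, 'joints': array([ 1.30506921e+00,  2.64690012e-01,  1.60527317e+00, -2.70752592e-05,
        1.27371090e+00, -3.69084964e-02]), 'qvel': array([-7.38954144e-04, -1.70483913e-03, -3.14632540e-03, -1.99737229e-04,
        9.29285870e-04,  9.80429966e-05]), 'effort': array([-8.18374265e-04, -5.16711724e+01, -3.68589413e+01, -5.84097234e-05,
        6.39005870e-03,  1.46511138e-05]), 'tool_pos': array([153.03576246, 657.09363022, 403.45864213]), 'orientation': array([-3.13951169e+00, -5.09499403e-05,  2.91278193e+00]), 'ft_force': array([-0.5809334 , -0.09037044,  0.35457151]), 'ft_torque': array([0.02335347, 0.06686101, 0.00440885]), 'gripper_force': 0.0, 'grip_width': 0.9998534599090555} 154.70000000000002
```

View pics/top0.png

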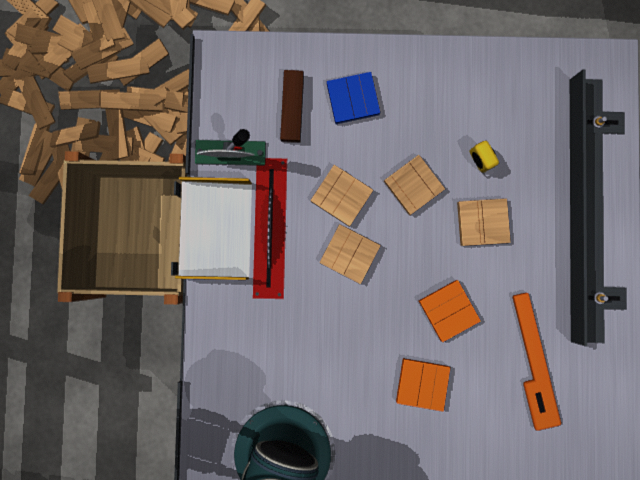

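View pics/side0.png

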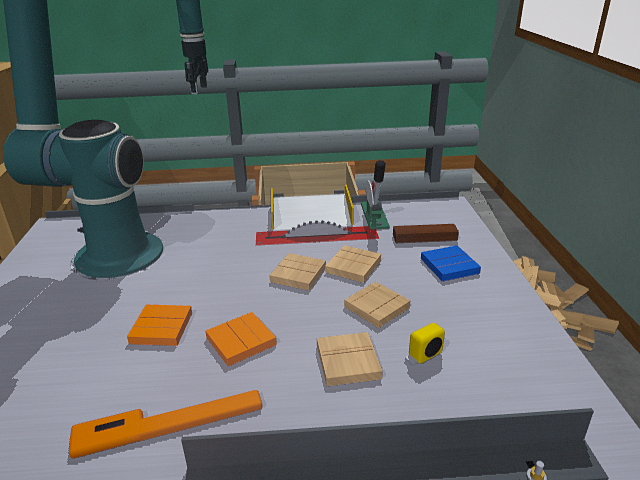

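Four pale offcuts, all flat on the table, are at top (342,195), (352,253), (415,185) and (485,222). The look-alikes are blue (354,98), orange (450,310) and (424,385); the wood scraps at top left (100,100) are on the floor. The blade is raised at (269,230), the lever grip is at (241,136) and the tape at (485,155).

```bash
cat > h.py <<'E'
import numpy as np, cv2
from plant import bot
def ray(p,uv):
    T=p["extrinsics"]; R=T[:3,:3]; o=-R.T@T[:3,3]
    a=np.array([(uv[0]-p["cx"])/p["fx"],(uv[1]-p["cy"])/p["fy"]])
    r=np.linalg.norm(a)
    if p.get("fish"): 
        d=np.array([*(a/r*np.sin(r)),np.cos(r)]) if r>1e-9 else np.array([0,0,1.])
    else: d=np.array([*a,1.])
    d=R.T@np.array([d[0],-d[1],-d[2]]); return o,d/np.linalg.norm(d)
def onz(p,uv,z):
    o,d=ray(p,uv); return (o+d*(z-o[2])/d[2])[:2]
def proj(p,X):
    c=p["extrinsics"]@np.append(X,1); c=np.array([c[0],-c[1],-c[2]])
    if p.get("fish"):
        r=np.hypot(c[0],c[1]); k=np.arctan2(r,c[2])/max(r,1e-9)
    else: k=1/c[2]
    return np.array([p["cx"]+p["fx"]*c[0]*k,p["cy"]+p["fy"]*c[1]*k])
def offcuts(p):
    """pale offcuts on the table in the top picture: centre, size, yaw"""
    hsv=cv2.cvtColor(p["pixels"],cv2.COLOR_RGB2HSV)
    m=cv2.inRange(hsv,(8,50,120),(24,165,255)); m[:, :190]=0
    m=cv2.morphologyEx(cv2.morphologyEx(m,cv2.MORPH_CLOSE,np.ones((5,5))),cv2.MORPH_OPEN,np.ones((5,5)))
    out=[]
    for c in cv2.findContours(m,cv2.RETR_EXTERNAL,cv2.CHAIN_APPROX_NONE)[0]:
        if cv2.contourArea(c)<500: continue
        w=np.array([onz(p,q[0],20) for q in c],np.float32)
        (x,y),s,a=cv2.minAreaRect(w); out.append([round(v,1) for v in (x,y,*s,a)])
    return out
def snap(n,save=None):
    p=bot.snapshot(n); p["fish"]=n=="wrist"
    if save: cv2.imwrite(f"pics/{save}.png",p["pixels"][...,::-1])
    return p
E
python3 - <<'E'
from h import *
t=snap("top"); s=snap("side")
for o in offcuts(t): print(o)
for l in ("offcut2","tape","cleat","saw_unit","chute","blade","lift_lever","lever_grip","preset_tip"):
    for p,n in((t,"t"),(s,"s")):
        for b in bot.boxes_of(p,l)[:8]: print(l,n,round(b["conf"],2),np.round(b["bbox"],1), np.round(onz(p,b["bbox"][:2],0)) if n=="t" else "")
for uv in ((287,158),(258,158),(253,298),(283,298),(253,182),(250,277),(269,170),(268,288)): print(uv,onz(t,uv,0))
im=cv2.resize(t["pixels"][110:310,170:530,::-1],None,fx=2.2,fy=2.2,interpolation=cv2.INTER_CUBIC); cv2.imwrite("pics/crop1.png",im)
E
```

```text
[523.8, -437.7, 100.0, 107.5, 4.8]
[510.3, -127.2, 263.5, 134.9, 8.1]
[604.6, -280.6, 97.8, 97.5, 38.1]
[984.4, 147.0, 70.4, 153.6, 1.2]
offcut2 t 0.92 [343.  194.8  65.3  60.3] [ 579. -122.]
offcut2 t 0.83 [423.2 385.1  56.4  56.9] [ 156. -309.]
offcut2 t 0.8 [350.  254.4  56.   56.8] [ 444. -141.]
offcut2 t 0.8 [483.1 223.5  52.1  50. ] [ 521. -441.]
offcut2 t 0.69 [351.5  99.6  55.4  53. ] [ 800. -137.]
offcut2 t 0.65 [414.8 187.7  65.   61.8] [ 599. -285.]
offcut2 t 0.65 [450.6 309.2  57.1  60.2] [ 326. -369.]
offcut2 t 0.63 [291.5 109.8  20.3  68.5] [773.   0.]
offcut2 s 0.97 [353.6 265.3  53.5  36.2] 
offcut2 s 0.93 [159.6 323.4  66.6  42.6] 
offcut2 s 0.91 [298.2 270.4  53.   40.9] 
offcut2 s 0.8 [376.7 304.4  62.8  43.3] 
offcut2 s 0.71 [242.8 339.2  71.5  52.6] 
offcut2 s 0.7 [451.4 265.1  61.8  34. ] 
offcut2 s 0.56 [347.5 360.6  61.8  54.1] 
tape t 0.94 [485.  158.6  30.   35.1] [ 670. -445.]
tape t 0.3 [350.2 252.1  60.2  53.2] [ 449. -141.]
tape s 0.91 [426.3 344.5  40.4  44.3] 
tape s 0.51 [380.1 185.6  10.1  45.1] 
tape s 0.21 [323.4 203.9 133.1  83.1] 
cleat t 0.94 [2
[... 464 characters left out ...]

blade t 0.23 [237.1 139.5  27.5  19.4] [701. 123.]
blade s 0.64 [317.1 226.1  61.9  16.9] 
blade s 0.3 [423.2 232.6  67.9  20.2] 
lift_lever t 0.66 [237.2 139.4  28.2  18.9] [702. 123.]
lift_lever s 0.53 [378.4 184.5  11.2  53. ] 
lever_grip t 0.58 [235.1 139.8  23.7  24.7] [700. 128.]
lever_grip s 0.65 [379.9 185.4   6.7  51.2] 
preset_tip t 0.23 [154.2 227.6 193.6 156.5] [495. 305.]
(287, 158) [661.02972578   7.83271701]
(258, 158) [659.5448705   74.17695079]
(253, 298) [340.61831851  76.17934734]
(283, 298) [342.18055806   8.55067789]
(253, 182) [603.98852655  83.97975413]
(250, 277) [387.6666558   84.35634058]
(269, 170) [632.4240583   48.23622761]
(268, 288) [363.85090361  42.99195681]
```

View pics/crop1.png

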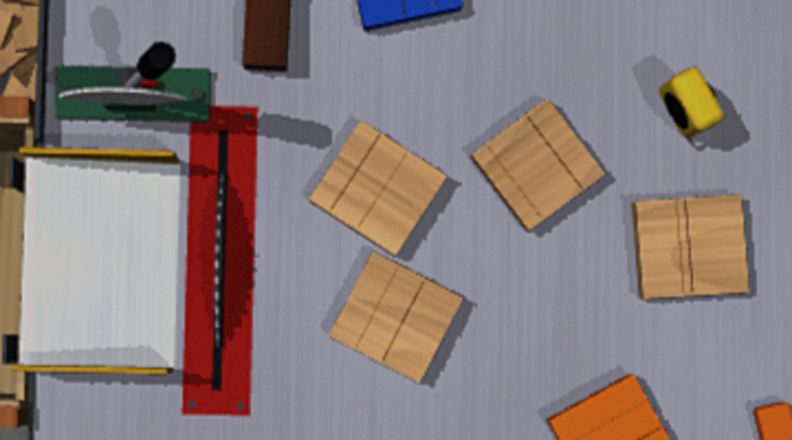

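The crop confirms the four pale offcuts; the lever grip leans towards -y at crop (157,60), with the red pointer behind it at about (148,84). I'll look at the lever along +x with the wrist camera to get both angles.

```bash
cat >> h.py <<'E'
from scipy.spatial.transform import Rotation as Ro
def ori(z,y):
    """rpy of a tool frame with z axis along z and y axis near y"""
    z=np.array(z,float); z/=np.linalg.norm(z); y=np.array(y,float); y-=z*(y@z); y/=np.linalg.norm(y)
    return Ro.from_matrix(np.column_stack([np.cross(y,z),y,z])).as_euler("xyz")
E
python3 - <<'E'
from h import *
best=None
for z in ((1,0,-.6),(1,0,-.8),(1,0,-1.),(1,0,-1.4)):
  for y in ((0,1,0),(0,-1,0),(0,0,1),(0,0,-1)):
    for P in ((420,137,320),(400,137,360),(450,137,360)):
      q=bot.inverse_kinematics(P,ori(z,y))
      if q is not None and best is None: best=(P,z,y); print(best,np.round(q,2))
if best:
    P,z,y=best; bot.move_ptp(P,ori(z,y))
    p=snap("wrist","w1"); print(p["extrinsics"],p["fx"],p["cx"],p["cy"]); print(bot.get_state()["time"],bot.get_state()["tool_pos"])
    import pickle; pickle.dump(p,open("w1.pkl","wb"))
    print(proj(p,(671,137,30)),[ (n,[(round(b["conf"],2),np.round(b["bbox"])) for b in bot.boxes_of(p,n)[:2]]) for n in("lever_grip","preset_tip","lift_lever")])
E
```

```text
((420, 137, 320), (1, 0, -0.8), (0, 1, 0)) [ 0.37 -0.32  2.46 -1.15  0.32 -0.21]
[[-6.19647076e-04  9.99999788e-01  1.99569112e-04 -1.36363871e+02]
 [-3.36783736e-01 -2.07763725e-05 -9.41582028e-01  3.54081449e+02]
 [-9.41581824e-01 -6.50660181e-04  3.36783677e-01  2.89807627e+02]
 [ 0.00000000e+00  0.00000000e+00  0.00000000e+00  1.00000000e+00]] 371.64829954431775 321.2267352845998 231.39238750835875
3.4667 [420.39209746 137.60059709 320.52967626]
[321.47283106 122.81069201] [('lever_grip', [(0.66, array([270., 235.,  63., 111.]))]), ('preset_tip', [(0.77, array([278., 193.,  21.,  21.]))]), ('lift_lever', [(0.69, array([269., 236.,  62., 109.]))])]
```

View pics/w1.png

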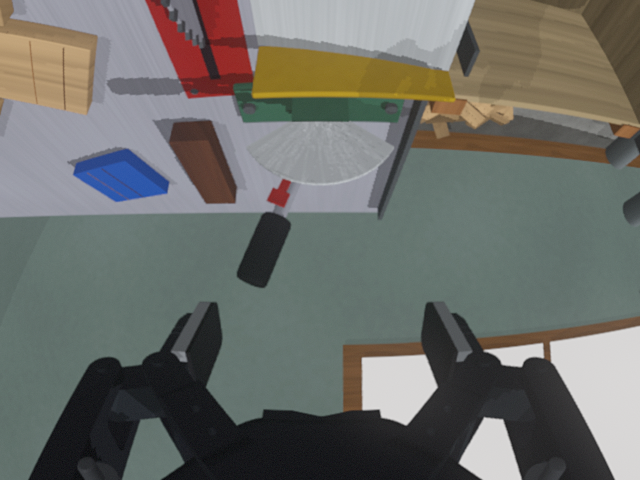

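The lever (grip centre about (264,249)) leans to -y. The red pointer head is at about (280,193), slightly less tilted from the pivot. The image is upside down, so its left is -y.

```bash
cat >> h.py <<'E'
PIV=np.array([671,137,30.])
def onx(p,uv,x):
    o,d=ray(p,uv); return o+d*(x-o[0])/d[0]
def lever_pose(p,bounds=(200,160,440,300),q=None):
    """lever and pointer angles (lift scale) from a wrist picture along +x: dark grip pixels, red head pixels"""
    im=p["pixels"].astype(int); out={}
    u0,v0,u1,v1=bounds; hsv=cv2.cvtColor(p["pixels"],cv2.COLOR_RGB2HSV)
    red=(im[...,0]>110)&(im[...,1]<60)&(im[...,2]<60); dark=im.max(2)<60
    for n,m,x in(("grip",dark,PIV[0]),("tip",red,PIV[0]-6)):
        k=np.zeros(m.shape,np.uint8); k[v0:v1,u0:u1]=m[v0:v1,u0:u1]
        c=max(cv2.findContours(k,cv2.RETR_EXTERNAL,cv2.CHAIN_APPROX_NONE)[0],key=cv2.contourArea)
        mm=np.zeros_like(k); cv2.drawContours(mm,[c],-1,1,-1)
        pts=np.array([onx(p,uv,x) for uv in np.argwhere(mm)[:,::-1]]); w=pts[:,1:].mean(0)
        r=w-PIV[1:]; d=np.linalg.svd(pts[:,1:]-w)[2][0]; d=d*np.sign(d[1])
        out[n]=dict(n=len(pts),yz=w.round(1),rad=np.hypot(*r).round(1),ang=round(.65+np.arctan2(-r[0],r[1]),3),axis=round(.65+np.arctan2(-d[0],d[1]),3))
    return out
E
python3 - <<'E'
from h import *
import pickle
p=pickle.load(open("w1.pkl","rb"))
for k,v in lever_pose(p).items(): print(k,v)
print([onx(p,uv,656).round(1) for uv in((248,141),(394,148),(320,185))])
E
```

```text
grip {'n': 2258, 'yz': array([ 91.1, 151.1]), 'rad': np.float64(129.5), 'ang': np.float64(1.013), 'axis': np.float64(0.99)}
tip {'n': 311, 'yz': array([102.9, 105.7]), 'rad': np.float64(83.0), 'ang': np.float64(1.073), 'axis': np.float64(1.028)}
[array([656. ,  74. ,  59.1]), array([656. , 198.4,  66.3]), array([656. , 135.8, 102.3])]
```

```bash
cat >> h.py <<'E'
PIV[1]=136.5
DOWN=ori((0,0,-1),(1,0,0)) # closes along x
G=bot.tcp_to_grasp
def arc(a,r=140): # TCP for grasping the lever at lift angle a
    l=.65-a; return np.array([PIV[0],PIV[1]+r*np.sin(l),PIV[2]+r*np.cos(l)+G])
E
python3 - <<'E'
from h import *
for y in((1,0,0),(-1,0,0)):
    q=bot.inverse_kinematics((560,90,450),ori((0,0,-1),y)); print(y,None if q is None else np.round(q,2))
bot.move_ptp((560,90,460),DOWN)
a0=1.013
P=arc(a0); bot.move_ptp(P+[0,0,80],DOWN)
f=bot.move_l(P,vel=80,stop_force=15); print("down stopped",f)
bot.set_gripper(0,squeeze=50); s=bot.get_state(); print(s["grip_width"]*85,s["gripper_force"],s["ft_force"],s["tool_pos"])
if not f and s["grip_width"]*85>15:
    for a in np.linspace(a0,0,6)[1:-1]:
        bot.move_l(arc(a),vel=80); 
        s=bot.get_state(); print(round(a,2),np.round(s["ft_force"],1),round(s["grip_width"]*85,1))
    print(bot.move_l(arc(-.04),vel=40,stop_force=25))
    s=bot.get_state(); print(s["time"],s["tool_pos"].round(1),arc(0),np.round(s["ft_force"],1),s["grip_width"]*85)
E
```

```text
(1, 0, 0) [ 0.12  0.03  1.78 -0.    1.32  0.12]
(-1, 0, 0) None
down stopped False
24.418736053811674 50.14358997344971 [1.8195231  0.15395863 1.17517534] [671.36947136  86.79825679 316.04358158]
0.81 [ 4.1 -2.9 -0.9] 24.6
0.61 [ 4.7 -3.2 -1.5] 24.6
0.41 [ 6.  -2.1 -1.2] 25.1
0.2 [ 5.2 -0.3 -1.6] 24.7
False
9.9833 [671.4 225.9 293.2] [671.        221.2260968 296.1517318] [4.8 0.1 4.8] 24.610960794287926
```

```bash
python3 - <<'E'
from h import *
bot.set_gripper(1.0); s=bot.get_state()["tool_pos"]
bot.move_l(s+[0,0,90],vel=150)
bot.move_ptp((560,137,460),DOWN)
bot.move_ptp((420,137,320),ori((1,0,-.8),(0,1,0)))
p=snap("wrist","w2")
for k,v in lever_pose(p,(200,160,470,275)).items(): print(k,v)
print(bot.get_state()["time"])
t=snap("top","t2")
for o in offcuts(t): print(o)
E
```

```text
grip {'n': 2119, 'yz': array([209.5, 134.9]), 'rad': np.float64(127.8), 'ang': np.float64(0.042), 'axis': np.float64(0.035)}
tip {'n': 300, 'yz': array([102.6, 105.7]), 'rad': np.float64(83.0), 'ang': np.float64(1.071), 'axis': np.float64(1.041)}
13.15
[523.6, -437.1, 100.3, 109.1, 4.9]
[510.3, -127.2, 263.5, 134.9, 8.1]
[604.6, -280.6, 97.8, 98.2, 38.1]
[984.4, 147.0, 70.4, 153.6, 1.2]
```

View pics/w2.png

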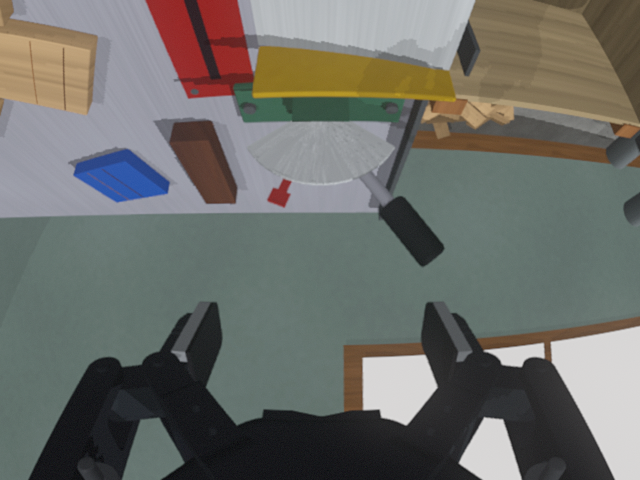

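The lever is near its stop (about 0.04), and the blade is out of sight below the slot. The pointer, now unobstructed at (279,193), reads about 1.06. I'll press the lever firmly onto its stop with closed fingers, then push the offcuts.

```bash
python3 - <<'E'
s=open('h.py').read()
a=s.index("def offcuts"); b=s.index("def snap")
s=s[:a]+'''def offcuts(p):
    """pale offcuts on the table in the top picture: centre, heading of one face normal, half sizes"""
    hsv=cv2.cvtColor(p["pixels"],cv2.COLOR_RGB2HSV)
    m=cv2.inRange(hsv,(8,50,120),(24,165,255)); m[:, :190]=0; m[:110]=0
    m=cv2.erode(cv2.morphologyEx(m,cv2.MORPH_CLOSE,np.ones((5,5))),cv2.getStructuringElement(cv2.MORPH_ELLIPSE,(11,11)))
    out=[]
    for c in cv2.findContours(m,cv2.RETR_EXTERNAL,cv2.CHAIN_APPROX_NONE)[0]:
        if cv2.contourArea(c)<200: continue
        w=np.array([onz(p,q[0],20) for q in c],np.float32)
        (x,y),s,a=cv2.minAreaRect(w); out.append([round(v,1) for v in (x,y,a,s[0]/2+11,s[1]/2+11)])
    return out
'''+s[b:]+'''
def go(P,o,vel):
    return bot.move_l(P,vel=vel,frame=o)
def push(o,end=(496,245),ztip=174,opening=.45,dist=None):
    """push offcut o=(x,y,angle,hx,hy) on a smooth curve up the chute; the two finger pads stay behind its face"""
    c=np.array(o[:2]); E=np.array(end,float); want=np.array([496,60])-c; want=want/np.linalg.norm(want)
    best=max(((np.array([np.cos(t),np.sin(t)]),o[3+k%2]) for k in range(4) for t in [np.radians(o[2]+90*k)]),key=lambda nh:nh[0]@want)
    n,half=best; M=np.array([E[0],min(75,c[1]+200)]); L=np.linalg.norm(M-c)*.45
    b=[c,c+n*L,M-np.array([0,L]),M]
    k=max(3,int(np.linalg.norm(M-c)//35)); path=[]
    for u in np.linspace(0,1,k+1):
        B=(1-u)**3*b[0]+3*u*(1-u)**2*b[1]+3*u*u*(1-u)*b[2]+u**3*b[3]
        D=(1-u)**2*(b[1]-b[0])+2*u*(1-u)*(b[2]-b[1])+u*u*(b[3]-b[2]); path.append((B,D/np.linalg.norm(D)))
    def pose(B,h,back):
        q=B-h*(half+11+back); z=ztip+25*np.clip((q[1]+13-84)/140,0,1)
        return np.array([*q,z]), ori((0,0,-1),(h[1],-h[0],0))
    P,r=pose(*path[0],14); print("push",np.round(c),"heading",np.round(n,2),"from",np.round(P))
    bot.set_gripper(opening)
    bot.move_ptp(P+[0,0,90],r)
    if bot.move_l(P,vel=90,stop_force=8): print("landed on something",bot.get_state()["tool_pos"]); return
    for B,h in path: go(*pose(B,h,0),vel=110)
    x=path[-1][0][0]; r=ori((0,0,-1),(1,0,0))
    y=bot.get_state()["tool_pos"][1]
    for yy in (72,212,E[1]):
        if yy>y: go(np.array([x,yy,ztip+25*np.clip((yy+13-84)/140,0,1)]),r,110); print(yy,np.round(bot.get_state()["ft_force"],1))
    q=bot.get_state()["tool_pos"]; bot.move_l(q+[0,0,90],vel=200); print("t",bot.get_state()["time"])
'''
open('h.py','w').write(s)
E
python3 - <<'E'
from h import *
bot.move_ptp((560,137,460),DOWN); bot.set_gripper(0)
bot.move_ptp((671,155,400),DOWN)
print(bot.move_l((671,155,298),vel=120,stop_force=10))
print(bot.move_l((671,200,298),vel=40,stop_force=20)); s=bot.get_state(); print(s["tool_pos"],s["ft_force"])
bot.move_l((671,160,298)); bot.move_l((671,155,400)); 
bot.move_ptp((560,137,460),DOWN)
bot.set_gripper(.45)
bot.move_ptp((420,137,320),ori((1,0,-.8),(0,1,0)))
p=snap("wrist","w3")
for k,v in lever_pose(p,(200,160,470,275)).items(): print(k,v)
t=snap("top")
for o in offcuts(t): print(o)
print(bot.get_state()["time"])
E
```

```text
False
True
[671.08087236 185.62199021 297.82818065] [-0.11869739 -2.85615261  3.74678129]
grip {'n': 2070, 'yz': array([213.5, 132.2]), 'rad': np.float64(128.0), 'ang': np.float64(0.005), 'axis': np.float64(0.009)}
tip {'n': 297, 'yz': array([102.6, 105.7]), 'rad': np.float64(82.9), 'ang': np.float64(1.071), 'axis': np.float64(1.058)}
[523.6, -437.2, 4.9, 50.0, 54.0]
[511.2, -127.0, 9.0, 129.9, 65.7]
[604.5, -280.6, 38.0, 48.7, 48.4]
20.7417
```

```bash
sed -i 's/^    m=cv2.erode(.*$/    m=cv2.morphologyEx(m,cv2.MORPH_CLOSE,np.ones((5,5))); m=(cv2.distanceTransform(m,cv2.DIST_L2,5)>12).astype(np.uint8)/; s/<200: continue/<80: continue/; s|s\[0\]/2+11,s\[1\]/2+11|s[0]/2+26,s[1]/2+26|' h.py
python3 - <<'E'
from h import *
t=snap("top"); O=offcuts(t)
for o in O: print(o)
cv2.imwrite("pics/x.png",t["pixels"][...,::-1])
E
```

```text
[445.5, -138.8, 64.5, 50.9, 47.9]
[523.4, -437.1, 4.7, 49.2, 53.8]
[576.3, -117.3, 58.3, 52.1, 48.3]
[604.5, -280.7, 37.6, 47.9, 47.9]
```

```bash
python3 - <<'E'
from h import *
O=offcuts(snap("top")); B=min(O,key=lambda o:np.hypot(o[0]-445,o[1]+139))
push(B)
bot.move_ptp((420,200,330),DOWN)
t=snap("top","t4")
for o in offcuts(t): print(o)
E
```

```text
push [ 446. -139.] heading [0.43 0.9 ] from [ 413. -207.  174.]
72 [-0.4  0.3 -0.3]
212 [-1.2  0.8 -0.9]
245.0 [ 0.  -0.1  0.7]
t 29.8917
[523.4, -437.2, 4.6, 49.2, 53.7]
[576.3, -117.3, 58.3, 52.1, 48.3]
[604.5, -280.7, 37.6, 47.9, 47.9]
```

View pics/t4.png

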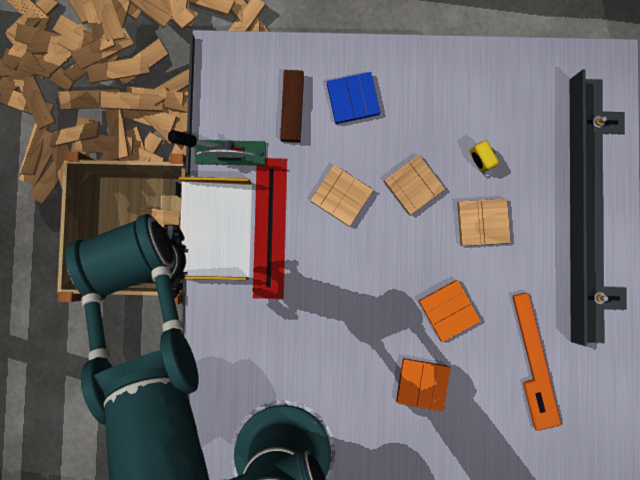

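The first offcut is off the table and shows in the bin at (167,210); three remain and nothing else has shifted. I'll push the next one at (342,195).

```bash
python3 - <<'E'
from h import *
O=offcuts(snap("top")); B=max(O,key=lambda o:o[1])
push(B)
bot.move_ptp((420,200,330),DOWN)
t=snap("top","t5")
for o in offcuts(t): print(o)
E
```

```text
push [ 576. -117.] heading [-0.85  0.53] from [ 639. -156.  174.]
72 [-0.4 -0.6 -0.1]
212 [ 0.   0.5 -0.9]
245.0 [ 0.6 -0.7  0.1]
t 39.675
[523.4, -437.2, 4.7, 49.2, 53.7]
[604.5, -280.7, 37.6, 47.9, 47.9]
```

View pics/t5.png

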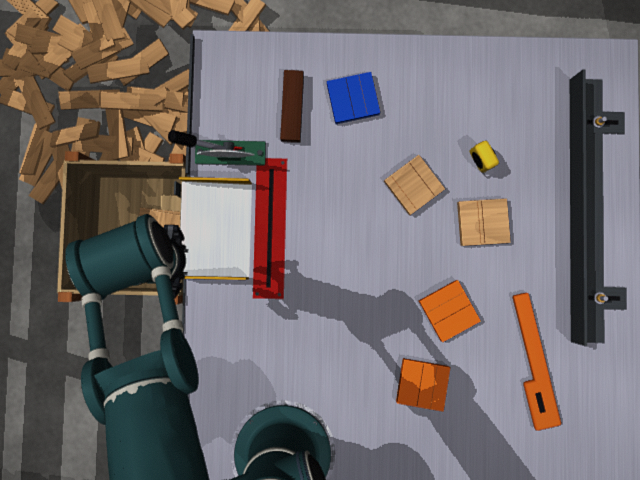

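The second is gone too; pale wood shows in the bin at (165,207). Now for the remaining two, at (415,185) and (485,222), re-measuring before each.

```bash
python3 - <<'E'
from h import *
for i in range(2):
    O=offcuts(snap("top")); 
    if len(O)!=2-i: print("unexpected",O); break
    push(max(O,key=lambda o:o[1]))
    bot.move_ptp((420,200,330),DOWN); print(offcuts(snap("top")))
bot.move_ptp((560,137,460),DOWN)
bot.move_ptp((420,100,330),ori((1,0,-.8),(0,1,0)))
t=snap("top","t6"); w=snap("wrist","w6")
cv2.imwrite("pics/c6.png",np.vstack([cv2.resize(t["pixels"][100:340,40:560],(640,295)),cv2.resize(w["pixels"][:300],(640,300))])[...,::-1])
print(offcuts(t)); print(bot.get_state()["time"])
E
```

```text
push [ 604. -281.] heading [-0.61  0.79] from [ 649. -338.  174.]
72 [-0.6  0.6  0.3]
212 [-0.6 -0.7  0.5]
245.0 [-0.8 -0.2  0.2]
t 51.65
[[523.4, -437.2, 4.8, 49.2, 53.7]]
push [ 523. -437.] heading [-0.08  1.  ] from [ 530. -516.  174.]
72 [-0.8 -1.2 -0.2]
212 [-0.2 -1.   0.6]
245.0 [-0.7 -0.2  0.3]
t 65.0917
[]
[]
67.55
```

View pics/c6.png

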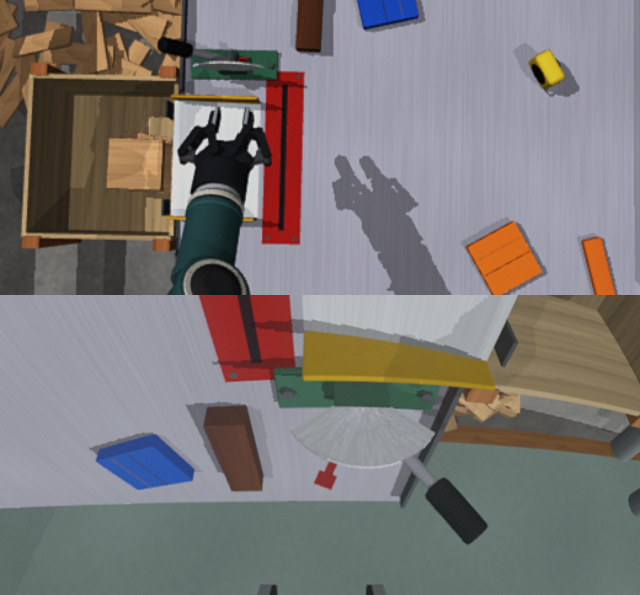

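The table is clear, and offcuts are stacked in the bin near its chute side at about (135,163) in the crop. I'll check from above that all four are well inside.

```bash
python3 - <<'E'
from h import *
bot.move_ptp((430,200,460),DOWN)
bot.move_ptp((430,330,460),DOWN)
w=snap("wrist"); print(w["extrinsics"][2], proj(w,(496,375,-90)))
cv2.imwrite("pics/b7.png",w["pixels"][...,::-1])
E
```

```text
[ 8.32808098e-04  3.26894753e-01  9.45060383e-01 -5.39465862e+02] [369.78890027 135.27455619]
```

View pics/b7.png

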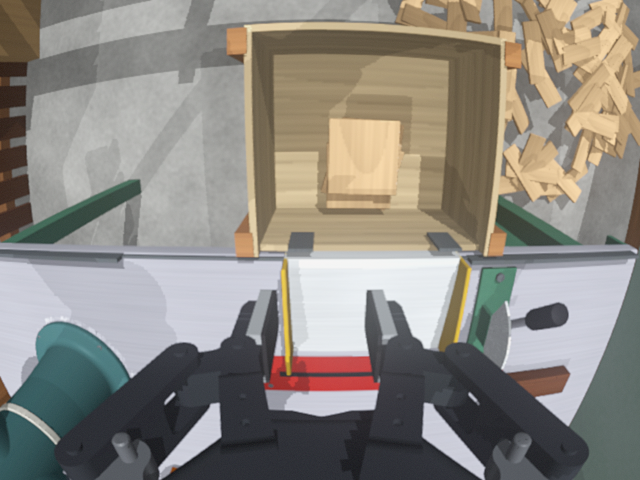

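All the offcuts lie low inside the bin, in a stack around (360,165), with none on the rim or the floor. Next, the lever to the pointer.

```bash
cat >> h.py <<'E'
def turn(a0,a1,n=5):
    P=arc(a0); bot.set_gripper(1.0); bot.move_ptp(P+[0,0,90],DOWN)
    if bot.move_l(P,vel=90,stop_force=12): print("blocked"); return
    bot.set_gripper(0,squeeze=60)
    for a in np.linspace(a0,a1,n+1)[1:]: bot.move_l(arc(a),vel=70)
    s=bot.get_state(); print("end",s["tool_pos"].round(1),np.round(s["ft_force"],1),round(s["grip_width"]*85,1))
    bot.set_gripper(1.0); bot.move_l(s["tool_pos"]+[0,0,90],vel=150)
def look(name):
    bot.move_ptp((560,137,460),DOWN); bot.move_ptp((420,137,320),ori((1,0,-.8),(0,1,0)))
    p=snap("wrist",name)
    for k,v in lever_pose(p,(200,160,470,290)).items(): print(k,v)
    print(bot.get_state()["time"])
E
python3 - <<'E'
from h import *
bot.move_ptp((560,137,460),DOWN)
turn(0.0,1.07); look("w8")
im=cv2.imread("pics/w8.png")[100:300,200:440]; cv2.imwrite("pics/c8.png",cv2.resize(im,None,fx=3,fy=3,interpolation=cv2.INTER_CUBIC))
E
```

```text
end [671.   79.  312.3] [ 0.1  0.5 -0.4] 0.0
grip {'n': 2132, 'yz': array([143.9, 156.3]), 'rad': np.float64(126.5), 'ang': np.float64(0.591), 'axis': np.float64(0.578)}
tip {'n': 307, 'yz': array([102.8, 105.7]), 'rad': np.float64(82.8), 'ang': np.float64(1.069), 'axis': np.float64(1.035)}
79.1917
```

View pics/c8.png

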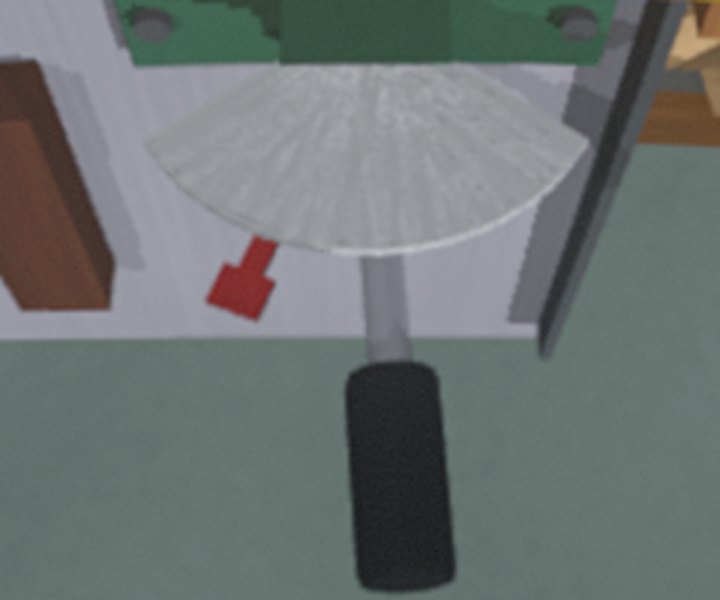

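The grip slackened halfway, leaving the lever at about 0.59 (crop (400,480)) and the pointer untouched at (240,290). I'll regrip from there.

```bash
python3 - <<'E'
from h import *
bot.move_ptp((560,137,460),DOWN)
turn(0.585,1.075,4); look("w9")
im=cv2.imread("pics/w9.png")[100:300,200:440]; cv2.imwrite("pics/c9.png",cv2.resize(im,None,fx=3,fy=3,interpolation=cv2.INTER_CUBIC))
E
```

```text
end [671.4  78.4 312.6] [3.8 0.8 2.6] 24.5
grip {'n': 2252, 'yz': array([ 87.8, 149.8]), 'rad': np.float64(129.3), 'ang': np.float64(1.036), 'axis': np.float64(1.018)}
tip {'n': 313, 'yz': array([102.8, 105.8]), 'rad': np.float64(82.9), 'ang': np.float64(1.068), 'axis': np.float64(1.045)}
87.4
```

View pics/c9.png

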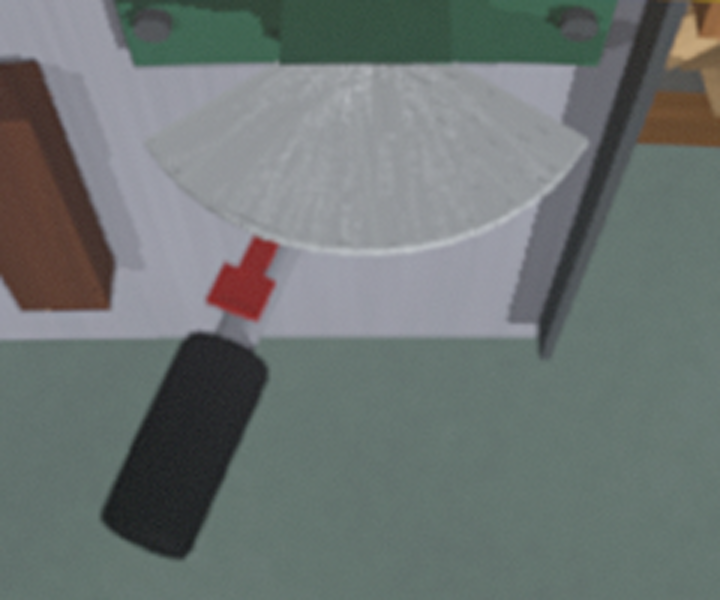

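The lever is now nearly under the pointer: its rod is at about (260,290) against the head at (240,290), which is around 0.03 rad short. I'll make one small correction.

```bash
python3 - <<'E'
from h import *
bot.move_ptp((560,137,460),DOWN)
turn(1.036,1.07,1); look("w10")
t=snap("top","t10"); print(offcuts(t),bot.get_state()["time"])
for n in("tape","cleat"): print(n,[np.round(b["bbox"]) for b in bot.boxes_of(t,n)[:1]])
E
```

```text
end [671.4  79.8 313.4] [1.5 4.5 3.6] 24.4
grip {'n': 2244, 'yz': array([ 84.5, 148.5]), 'rad': np.float64(129.4), 'ang': np.float64(1.063), 'axis': np.float64(1.043)}
tip {'n': 310, 'yz': array([102.8, 105.8]), 'rad': np.float64(83.0), 'ang': np.float64(1.069), 'axis': np.float64(1.06)}
94.35
[] 94.4
tape [array([483., 158.,  27.,  36.])]
cleat [array([292., 108.,  24.,  72.])]
```

Both measures now agree to within about 0.01–0.02 rad. The table is clear, and the tape and cleat have not moved.

```bash
python3 -c "
from plant import bot
bot.wait(0.5); print(bot.sign_off())"
```

```text
the job is handed in; nothing more can be done
None
```

The job is handed in: the blade was lowered first, all four pale offcuts are in the scrap bin, and the lever measures within about 0.02 rad of the red pointer, with the pointer, tape and cleat showing no movement; no verdict came back.

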